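# Set the dust-extraction selector to the delta sander and start it

## Robot

A 7-joint arm with a two-finger parallel gripper is mounted at the origin on the work surface. World frame = base frame: x ahead of the robot, y to its left, z up, the work surface at z = 0. Lengths are in m, angles in rad, forces in N, time in s.
With the tool pointing down it reaches from about 0.4 to 0.875 m from the base axis. Payload 6.5 kg.
Tool frame: the origin (TCP) lies on the front face of the gripper's body, between the roots of the fingers; the fingertips stand 73 mm ahead of it and the grasp point (between the pads) lies 54 mm ahead of it; z points along the fingers, y is the direction in which the jaws open and shut (so a half turn about z gives the same grasp; the last joint's range is limited). The gripper opens to 85 mm and grips with 20 to 120 N. Pads are 22 mm wide; open, the fingers measure 114 mm over their backs; the gripper's body (76 mm by 85 mm) begins 54 mm behind the grasp point. The pads swing forward as they close: fully open they stand 13 mm farther back than shut.
Start: joints at [1.062, 0.536, -0.004, 1.538, 0.003, 1.067, -0.071], TCP at [0.279, -0.587, 0.304] pointing down, gripper open.
Joint ranges: [-2.7, 2.7], [-0.37, 2.16], [-1.27, 1.26], [0.24, 2.4], [-1.31, 4.45], [0.19, 1.91], [-2.76, 2.76]. Speed limits (rad/s): [2.39, 2.39, 3.14, 3.14, 3.14, 3.14, 3.14].

## Interface

Orientations are given as [roll, pitch, yaw] about the fixed x, y, z axes, in that order (R = Rz(yaw) Ry(pitch) Rx(roll)).
In Python, from cell import monitor, cams, ticket gives the robot as it stands.
- The arm moves only by the tool arm_command, never from a script. Its argument "plan" is a list of rows, each a list of 5 numbers: the shift along the tool's x, y, z in cm, then the turn about the tool's z in rad, then the opening, from -1 (shut) to 1 (fully open), so that 0 is half open. A call has 1 to 10 rows; each row is the pose to reach, as a shift and turn from the pose commanded when the call began, along the tool's axes at that moment; what a row does not reach only later rows make up. A row lasts 1/8 s, in which the tool goes at most 62.5 mm and 10.7 degrees, less where a joint would pass 70% of its speed; a pose out of reach is approached as far as the arm can. A call with a gripper value outside its range is refused whole. The fingers move at their own pace and stop on an object; "grip_force" is the grip in N (left out, the last holds). Time passes only in rows, so rows that repeat a pose let the fingers close. It gives the time, the measured TCP pose, the force and the opening at its end, in the units of the state.
- monitor.get_obs(): the state, without advancing time (a new reading comes with each control period).
- cams.read_camera(name): name is "scene" or "side" or "wrist"; returns a dict with "pixels" (480x640x3 uint8, blue, green, red), "mtx" (3x3 intrinsics, pixels), "dist_coeffs" ([k1, k2, p1, p2, k3] as OpenCV has them; the pictures are not rectified), "R" (3x3) and "t" (3): a world point X has camera coordinates R X + t. Camera axes: x right, y down, z forward; pixel columns grow to the right and rows downward; lengths in m; the calibration is good to about 2 mm. A picture is of the moment at which its call begins. There is no depth.
- ticket.finish_job(): hands the job in, once; it reports no verdict.
The state is a dict: "time_s": time; "joint_pos": joint angles; "qvel": joint speeds; "joint_efforts": joint torques, N m; "tool_pos": TCP position; "eef_rot": TCP orientation; "force": force on the tool from outside, world axes, zero at the start; "ft_torque": the same for the moment, N m; "gripper_width": finger opening in m.
Only numpy, scipy, OpenCV 4.12 (cv2) and the standard library are available. Lean on these libraries where they do the work, as an engineer would, in place of code of your own. Each camera call takes 0.05 s, during which the arm holds its last target. There are 200 camera calls.

## Task

On the dust-extraction console, push the selector's upright tab round until its pointer points squarely at the triangular plaque (the delta sander), and only then press the round start button fully down and let it come back up. Nothing needs to be picked up: leave the tools and materials on and around the console where they are.

Things in the scene. Friction and masses are not known exactly. Their poses are not given: they have to be found in the camera images.
- console: Low grey control box fixed on the bench, 280 mm (its x) by 310 mm (its y), flat top at 50 mm height. Origin at bench height under its centre, exactly below the selector's vertical axis; x points from the start button through the selector to the far side, z up. Its place on the bench and its yaw vary.
- selector (a joint): Angle of the selector (rad): 0 when the pointer lies along the console's +x, growing counter-clockwise seen from above; stops at -1.4 and +1.4. It starts within 0.2 of 0. It turns about the vertical through the console's origin, drags evenly (about 2.5 N at the tab), has no clicks and stays where it is left.
- selector_tab (a point): Centre of the selector's upright metal tab (fin): 55 mm from the axis, 78 mm above the bench. The tab is 24 mm long radially, 12 mm thick, and stands from 62 to 96 mm height; push either flat side. Under it are a black disc (radius 50 mm) and a metal pointer (to 78 mm from the axis), tops at 62 mm, centre cap 65 mm. x: where the pointer points (outwards); z up; turns with the selector.
- plaque_triangle: Flat bare-aluminium plaque, 4 mm thick, on the console's top; origin at the centre of its underside, 108 mm from the selector's axis. The four plaques stand at -60, -29, +29 and +60 degrees from the console's +x; which is where, and how each is turned, varies. This one is an equilateral triangle, 25 mm from centre to corner: the target.
- plaque_round: Flat bare-aluminium plaque, 4 mm thick, on the console's top; origin at the centre of its underside, 108 mm from the selector's axis. The four plaques stand at -60, -29, +29 and +60 degrees from the console's +x; which is where, and how each is turned, varies. This one is a disc, 38 mm across.
- plaque_square: Flat bare-aluminium plaque, 4 mm thick, on the console's top; origin at the centre of its underside, 108 mm from the selector's axis. The four plaques stand at -60, -29, +29 and +60 degrees from the console's +x; which is where, and how each is turned, varies. This one is a square, 33 mm a side.
- plaque_long: Flat bare-aluminium plaque, 4 mm thick, on the console's top; origin at the centre of its underside, 108 mm from the selector's axis. The four plaques stand at -60, -29, +29 and +60 degrees from the console's +x; which is where, and how each is turned, varies. This one is a bar, 45 by 15 mm.
- start (a joint): Travel of the start button (m): 0 up, 0.006 fully down; a spring pushes it back up. It starts to move at 1.5 N and is fully down at 5 N.
- start_top (a point): Centre of the top of the start button, a bare metal push button 30 mm across in a low black collar 46 mm across and 12 mm high, 95 mm from the selector's axis on the console's -x side; its top is 68 mm above the bench when up. Press straight down.
- block: Bystander: cork sanding block, 60 by 34 by 25 mm, lying on the console to the +y side of the button. Origin at the centre of its underside.
- pencil: Bystander: flat carpenter's pencil stub, about 90 by 13 by 8 mm, lying on the console to the -y side of the button. Origin under the middle of its body.
- tape_roll: Bystander: roll of tape lying flat on the bench beside the console, 80 mm across, 24 mm high. Origin at the centre of its underside.
- wedge: Bystander: triangular wood offcut lying on the bench beside the console, 45 mm from centre to corner, 28 mm high. Origin at the centre of its underside.
- glue: Bystander: upright glue bottle on the bench beside the console, 50 mm across, 115 mm high. Origin at the centre of its underside.
- screwdriver: Bystander: screwdriver, 180 mm long, lying on the bench beside the console. Origin at the middle, on the bench.
- tape_measure: Bystander: tape measure standing on the bench beyond the console's far side, 40 by 70 by 60 mm high. Origin at the centre of its underside.

How it is judged:
On the way, in this order (a step that is already met when the one before it is completed fails the run):
1. the selector's pointer has come to rest pointing at the triangular plaque, the button still up (y of plaque_triangle in the frame of selector_tab between -0.014 and 0.014 m and x of plaque_triangle in the frame of selector_tab above 0.02 m and velocity of joint selector between -0.05 and 0.05 rad/s and value of joint start below 0.0015 m), for 0.3 s.
2. the start button is pressed down while the selector points at the triangular plaque (y of plaque_triangle in the frame of selector_tab between -0.014 and 0.014 m and x of plaque_triangle in the frame of selector_tab above 0.02 m and value of joint start above 0.0045 m), for 0.05 s.
At the end, for the whole second after the job is handed in: The pointer's centre line passes within 14 mm of the centre of the triangular plaque (about 7 degrees), the selector is at rest, and the start button, having been pressed at least 4.5 mm of its 6 mm, is up again (within 1.5 mm) (y of plaque_triangle in the frame of selector_tab between -0.014 and 0.014 m and x of plaque_triangle in the frame of selector_tab above 0.02 m and value of joint start below 0.0015 m and velocity of joint selector between -0.03 and 0.03 rad/s); the robot touches nothing.
It fails at once if the start button is pressed while the selector does not point at the triangular plaque (value of joint start above 0.003 m and not (y of plaque_triangle in the frame of selector_tab between -0.014 and 0.014 m and x of plaque_triangle in the frame of selector_tab above 0.02 m)).
It fails at once if a tool or piece of material is lifted, carried or pushed more than 25 mm from its place (distance of any of block, pencil, tape_roll, wedge, glue, screwdriver, tape_measure from where it was at the start of the episode above 0.025 m).
It fails at once if a thing is tipped over (angle between any of glue, tape_measure's own z axis and vertical above 0.6 rad).
It also fails if it takes over 48 s, if anything falls off the work surface, if the arm or the gripper's body presses on something with over 40 N, if the wrist force passes 120 N, or if a joint passes its speed limit or range.

## Working session

There is one attempt and no reset: what is moved stays moved. The work goes in short steps, Python scripts to look and compute and a tool call to move; the robot and the scene stay as the last step left them, time stands still between calls to the robot, and variables do not carry over. Pictures are saved under pics/ and viewed, on a budget of 10 in all, crops included, one or two more only if the job needs it, and the job is handed in when it is done.

Besides the shell and the picture viewer there is one more tool, called after ">>>" in YAML: its name, and indented under it one key for each argument. arm_command: Moves the arm, as the interface text tells. Its arguments: {"type":"object","properties":{"plan":{"type":"array"},"grip_force":{"type":"number"}},"required":["plan"]}

```bash
mkdir -p pics; python3 - <<'E'
from cell import monitor, cams
import cv2
o=monitor.get_obs(); print(o['time_s'],o['tool_pos'],o['eef_rot'],o['force'],o['gripper_width'])
for n in("scene","side"):
    c=cams.read_camera(n); cv2.imwrite(f"pics/{n}0.png",c["pixels"]); print(n,-c["R"].T@c["t"])
E
```

```text
0.0 [ 0.27827244 -0.58686842  0.30301495] [-3.13987928e+00  1.45058008e-04  4.42901046e-01] [0.01431927 0.08527525 0.1946373 ] 0.08562261488059521
scene [1.05454268 0.56974544 1.21978247]
side [0.46491718 0.56119873 0.68314864]
```

View pics/scene0.png

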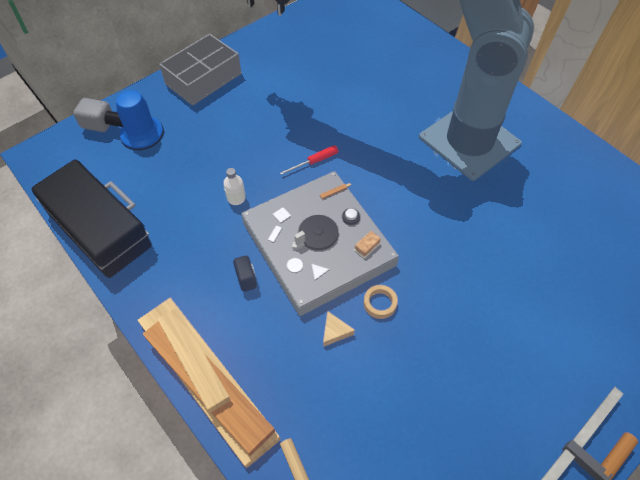

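View pics/side0.png

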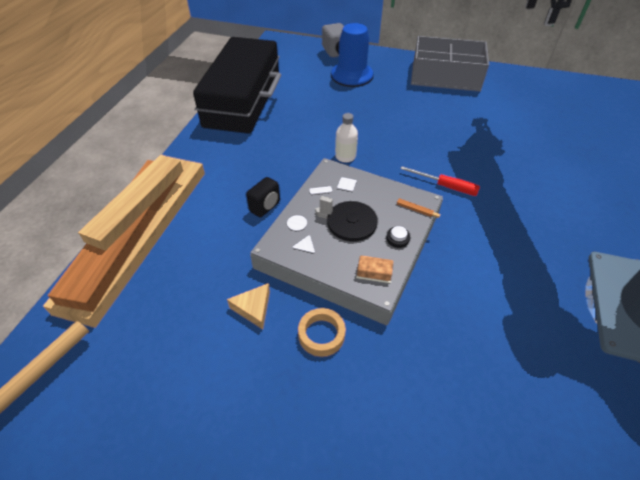

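Scene view: disc at about (319,232), tab (299,240), triangle (319,271), button (351,215). Side view: disc (353,220), tab (325,207), triangle (305,244), button (399,235). The triangle is on the block's (+y) side. Next I cast rays for these points.

```bash
cat > h.py <<'E'
import numpy as np, cv2
from cell import monitor, cams
def ray(c,uv,z):
    p=cv2.undistortPoints(np.array([[uv]],float),c["mtx"],c["dist_coeffs"])[0,0]
    d=c["R"].T@np.array([p[0],p[1],1]); o=-c["R"].T@c["t"]
    return o+d*(z-o[2])/d[2]
def blob(c,mask,uv,r=25):
    "centroid and area of the blob nearest uv"
    n,l,s,ce=cv2.connectedComponentsWithStats(mask.astype(np.uint8))
    k=1+np.argmin([np.hypot(*(ce[i]-uv))+(100 if s[i,4]<15 else 0) for i in range(1,n)])
    return ce[k],s[k,4]
E
python3 - <<'E'
from h import *
P={"scene":dict(disc=(319,232),tri=(319,271),rnd=(295,265),sq=(282,215),bar=(275,234),btn=(351,214)),
"side":dict(disc=(353,220),tri=(305,244),rnd=(297,223),sq=(347,184),bar=(320,190),btn=(399,233))}
Z=dict(disc=.062,tri=.054,rnd=.054,sq=.054,bar=.054,btn=.068)
for n in P:
    c=cams.read_camera(n); g=cv2.cvtColor(c["pixels"],cv2.COLOR_BGR2GRAY); hsv=cv2.cvtColor(c["pixels"],cv2.COLOR_BGR2HSV)
    W={}
    for k,uv in P[n].items():
        m=(g<50) if k=="disc" else (g>175)&(hsv[...,1]<60)
        ce,a=blob(c,m,np.array(uv)); W[k]=ray(c,ce,Z[k]); print(n,k,ce.round(1),a,W[k].round(4))
    d=W["disc"]-W["btn"]; y=np.arctan2(d[1],d[0]); print("yaw btn->disc",y, "dist",np.hypot(*d[:2]))
    for k in("tri","rnd","sq","bar"):
        v=W[k]-W["disc"]; print(k,np.degrees(np.arctan2(v[1],v[0])-y),np.hypot(*v[:2]))
E
```

```text
scene disc [148.4 144.8] 45 [ 0.7426 -0.5293  0.062 ]
scene tri [318. 270.] 173 [0.6362 0.0697 0.054 ]
scene rnd [291.8 274.7] 1192 [0.6917 0.0394 0.054 ]
scene sq [281.1 214.1] 171 [ 0.6034 -0.1146  0.054 ]
scene bar [274.2 232.9] 129 [ 0.6514 -0.0811  0.054 ]
scene btn [350.8 212.8] 87 [0.4725 0.0031 0.068 ]
yaw btn->disc -1.101363987743385 dist 0.597022823986133
tri 163.17308195640138 0.6084071901894703
rnd 158.21014992556962 0.5710312054105642
sq 171.65648267941893 0.4374353257951901
bar 164.59356606205847 0.4574049884619182
side disc [351.6 221.4] 1525 [ 0.5662 -0.0014  0.062 ]
side tri [305.  244.2] 217 [0.637  0.0722 0.054 ]
side rnd [296.6 222.1] 251 [0.6697 0.0239 0.054 ]
side sq [346.5 183.4] 200 [ 0.6039 -0.1116  0.054 ]
side bar [320.5 189.4] 137 [ 0.6513 -0.078   0.054 ]
side btn [399.  231.5] 151 [0.4741 0.0034 0.068 ]
yaw btn->disc -0.052875179272808506 dist 0.09223951989736338
tri 49.163718846162396 0.1022047298532283
rnd 16.76893056942177 0.10656828695598225
sq -68.06858290736717 0.11645521266345837
bar -38.94858088553039 0.11449359317808924
```

Fitting the plaques to their known layout puts the console centre at about (0.567,-0.0115) with a yaw of about -10°. The triangle is at +60°, a world direction of about 50°. Next I move above the console for a close look.

>>> arm_command:
  plan:
    - [5.3,-3.7,0,0.05,0]
    - [10.6,-7.4,0,0.1,0]
    - [15.9,-11.1,0,0.15,0]
    - [21.2,-14.8,0,0.2,0]
    - [26.5,-18.5,0,0.25,0]
    - [31.8,-22.2,0,0.3,0]
    - [37.1,-25.9,0,0.35,0]
    - [42.4,-29.6,0,0.4,0]
    - [47.7,-33.3,0,0.45,0]
    - [53.4,-37.4,0,0.45,0]

```text
time_s: 1.45
tool_pos: [0.5884, -0.0424, 0.3039]
eef_rot: [3.141, -0.0, -0.008]
force: [0.9, -1.3, 0.0]
gripper_width: 0.043
```

>>> arm_command:
  plan:
    - [0,0,0,0,0]
    - [0,0,0,0,0]

```text
time_s: 1.7
tool_pos: [0.5873, -0.0446, 0.3035]
eef_rot: [3.141, 0.001, -0.007]
force: [-0.8, -0.8, -0.0]
gripper_width: 0.0431
```

```bash
python3 - <<'E'
from h import *
o=monitor.get_obs(); print(o['time_s'],o['tool_pos'],o['eef_rot'],o['joint_pos'],o['gripper_width'])
c=cams.read_camera("wrist"); cv2.imwrite("pics/w1.png",c["pixels"]); print(-c["R"].T@c["t"])
E
```

```text
1.7 [ 0.587313   -0.04456955  0.30352429] [ 3.14089119e+00  9.27689278e-04 -6.95185338e-03] [ 0.08856014  0.43686011 -0.11909745  1.7004853   0.06024574  1.0087326
 -1.62937404] 0.0430701192303032
[ 0.66985926 -0.04417185  0.37409861]
```

View pics/w1.png

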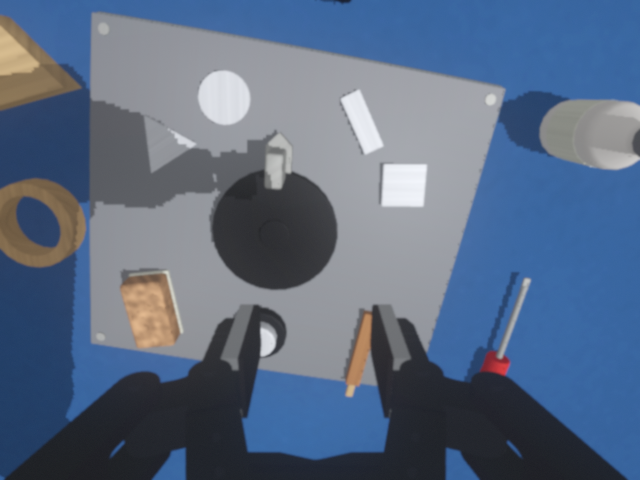

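The wrist view shows the axis cap at (274,233), pointer tip at (280,132), tab top at about (274,180), and the triangle (partly shadowed) at about (163,143). The button is at (264,337), the round plaque at (224,97) and the square at (404,185).

```bash
python3 - <<'E'
from h import *
c=cams.read_camera("wrist"); g=cv2.cvtColor(c["pixels"],cv2.COLOR_BGR2GRAY)
def p(k,uv,z):
    w=ray(c,uv,z); print(k,w.round(4)); return w[:2]
cap=p("cap",(274,233),.065); ce,a=blob(c,g<45,np.array((275,229))); print(ce,a)
D=p("disc",(275,229),.062); tip=p("tip",(280,132),.062)
W=[]
W.append(p("tri",(163,143),.054))
for k,uv in(("rnd",(224,97)),("bar",(361,122)),("sq",(404,185))): W.append(p(k,uv,.054))
W.append(p("btn",(264,337),.068))
A=np.array([[.108*np.cos(t),.108*np.sin(t)] for t in np.radians([60,29,-29,-60])]+[[-.095,0]])
W=np.array(W); w0=W.mean(0);a0=A.mean(0); X=A-a0;Y=W-w0
y=np.arctan2((X[:,0]*Y[:,1]-X[:,1]*Y[:,0]).sum(),(X*Y).sum()); R=np.array([[np.cos(y),-np.sin(y)],[np.sin(y),np.cos(y)]])
C=w0-R@a0; print("C",C,"yaw",y,"res mm",((A-a0)@R.T-Y).round(4)*1000)
print("tri",C+R@A[0],"btn",C+R@A[4],"tri dir",y+np.pi/3)
for q in(C,cap): d=tip-q; print("pointer dir",np.arctan2(d[1],d[0]),np.hypot(*d))
E
```

```text
cap [ 0.5689 -0.0121  0.065 ]
[259.35294118 227.52941176] 17
disc [ 0.5713 -0.0127  0.062 ]
tip [ 0.6459 -0.0193  0.062 ]
tri [0.6383 0.071  0.054 ]
rnd [0.6709 0.0218 0.054 ]
bar [ 0.652  -0.0794  0.054 ]
sq [ 0.604  -0.1144  0.054 ]
btn [4.768e-01 1.000e-04 6.800e-02]
C [ 0.56859631 -0.01341814] yaw -0.16833010860098815 res mm [[-0.8 -1.3]
 [-0.4  0.6]
 [ 0.9 -1.5]
 [ 2.1 -0.3]
 [-1.8  2.4]]
tri [0.63750287 0.06974367] btn [0.47493905 0.0024978 ] tri dir 0.8788674425956094
pointer dir -0.07567436172524232 0.07749383630438321
pointer dir -0.09338531887630501 0.07726763596429685
```

Estimates: C≈(0.5685,-0.0125), pointer direction -0.085 rad, target 0.879 rad. Next I straddle the tab with the half-open fingers.

>>> arm_command:
  plan:
    - [3.6,-2.7,0,0.08,0]
    - [3.6,-2.7,4,0.08,0]
    - [3.6,-2.7,8,0.08,0]
    - [3.6,-2.7,11,0.08,0]
    - [3.6,-2.7,13.5,0.08,0]
    - [3.6,-2.7,15,0.08,0]
    - [3.6,-2.7,15,0.08,0]
    - [3.6,-2.7,15,0.08,0]

```text
time_s: 2.8
tool_pos: [0.6245, -0.0177, 0.155]
eef_rot: [-3.142, -0.002, -0.088]
force: [-0.2, -0.7, -0.2]
gripper_width: 0.0427
```

```bash
python3 - <<'E'
from h import *
c=cams.read_camera("side"); cv2.imwrite("pics/s2.png",cv2.resize(c["pixels"][100:300,220:460],None,fx=3,fy=3))
E
```

```text
(no output)
```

View pics/s2.png

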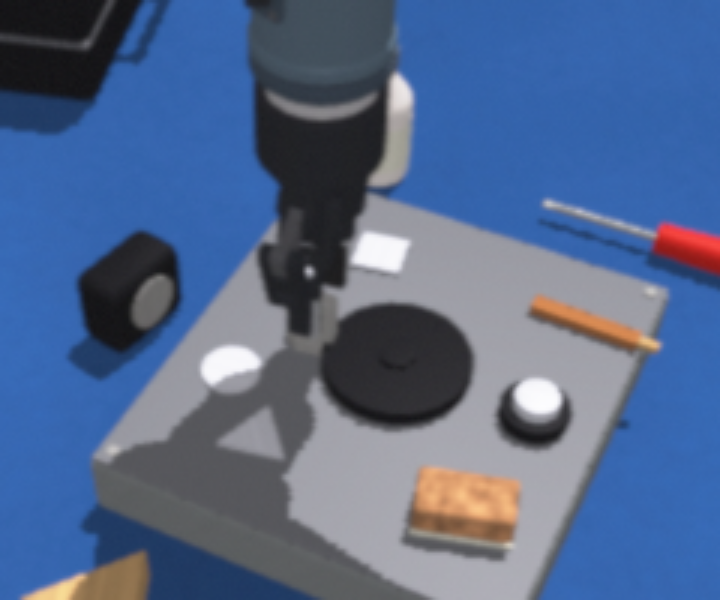

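The fingers straddle the tab and the tips reach down its sides. Now I sweep along the arc to the target direction.

>>> arm_command:
  plan:
    - [-0.04,-0.66,0.1,-0.12,0]
    - [-0.16,-1.31,0.2,-0.24,0]
    - [-0.35,-1.94,0.2,-0.36,0]
    - [-0.62,-2.54,0.2,-0.48,0]
    - [-0.96,-3.11,0.2,-0.6,0]
    - [-1.37,-3.63,0.2,-0.72,0]
    - [-1.83,-4.1,0.2,-0.84,0]
    - [-2.4,-4.53,0.2,-0.967,0]
    - [-2.4,-4.53,0.2,-0.967,0]
    - [-2.4,-4.53,0.2,-0.967,0]

```text
time_s: 4.1
tool_pos: [0.6045, 0.0296, 0.1526]
eef_rot: [3.14, -0.001, 0.877]
force: [1.5, -0.6, 0.7]
gripper_width: 0.0427
```

>>> arm_command:
  plan:
    - [0,0,0,0,-0.2]
    - [0,0,0,0,-0.4]
    - [0,0,0,0,-0.6]
    - [0,0,0,0,-0.7]
    - [0,0,0,0,-0.8]
    - [0,0,0,0,-0.8]
    - [0,0,0,0,-0.8]
    - [0,0,0,0,-0.8]
  grip_force: 20

```text
time_s: 5.1
tool_pos: [0.6037, 0.0299, 0.1518]
eef_rot: [-3.141, 0.0, 0.88]
force: [2.6, -0.5, 2.9]
gripper_width: 0.0115
```

The fingers closed to 12 mm, the tab's width, so they hold it at the target. Now I open, rise and look.

>>> arm_command:
  plan:
    - [0,0,0,0,-0.5]
    - [0,0,0,0,-0.2]
    - [0,0,0,0,0]
    - [0,0,0,0,0]
    - [0,0,-2,0,0]
    - [0,0,-6,0,0]
    - [-4,0,-11,0,0]
    - [-8,0,-13,0,0]
    - [-8,0,-13,0,0]
    - [-8,0,-13,0,0]

```text
time_s: 6.35
tool_pos: [0.5532, -0.0313, 0.2827]
eef_rot: [3.141, -0.001, 0.88]
force: [0.4, 0.5, -0.0]
gripper_width: 0.0427
```

```bash
python3 - <<'E'
from h import *
o=monitor.get_obs(); print(o['time_s'],o['tool_pos'],o['eef_rot'],o['force'])
c=cams.read_camera("wrist"); cv2.imwrite("pics/w3.png",c["pixels"])
E
```

```text
6.35 [ 0.55315492 -0.03128546  0.28270543] [ 3.14084285e+00 -1.06647157e-03  8.80069129e-01] [ 0.44599952  0.45366248 -0.02769261]
```

View pics/w3.png

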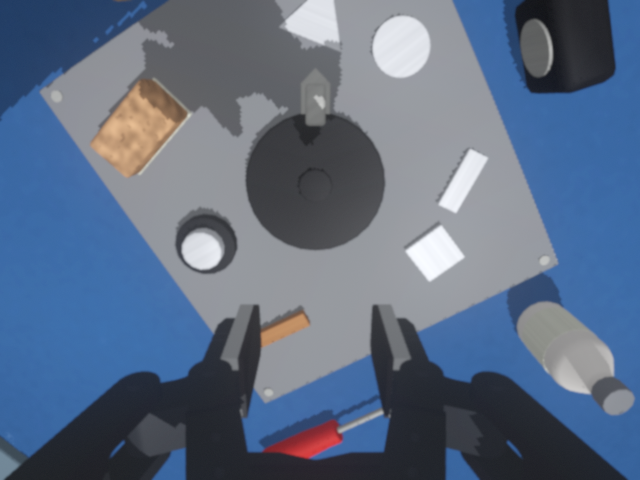

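The pointer tip is at (316,68), the axis at (315,184), and the triangle spans (280,28) to (340,48) with its centre near (318,20), so it is aligned. I check the numbers and locate the button at (203,249).

```bash
python3 - <<'E'
from h import *
c=cams.read_camera("wrist")
tip=ray(c,(316,69),.062)[:2];cap=ray(c,(315,184),.065)[:2];b=ray(c,(203,249),.068)[:2]
a,q=ray(c,(280,28),.054)[:2],ray(c,(340,48),.054)[:2]
s=q-a; n=np.array([-s[1],s[0]]); n/=np.hypot(*n)
T=(a+q)/2+n*.0125
if n@(T-cap)<0: T=(a+q)/2-n*.0125
T2=(a+q)/2-n*.0125
u=(tip-cap)/np.hypot(*(tip-cap))
print("tip",tip,"cap",cap,"btn",b,"dir",np.arctan2(u[1],u[0]),"side",np.hypot(*s))
for t in(T,T2,np.array([.6375,.0697])): print(t,"offset mm",1000*(u[0]*(t-cap)[1]-u[1]*(t-cap)[0]), np.hypot(*(t-cap)))
o=monitor.get_obs();yw=o['eef_rot'][2]
d=np.array([.4745,.0035])-o['tool_pos'][:2]; d2=b-o['tool_pos'][:2]
for v in(d,d2): print("tool shift cm",100*(v[0]*np.cos(yw)+v[1]*np.sin(yw)),100*(v[0]*np.sin(yw)-v[1]*np.cos(yw)))
E
```

```text
tip [0.6173986 0.0485282] cap [ 0.56868087 -0.00947062] btn [0.47493918 0.00619483] dir 0.8721494082717913 side 0.041396190937185266
[0.63745603 0.07307531] offset mm 0.43002450664119535 0.10744233289794965
[0.61656061 0.05935011] offset mm 7.602117611355243 0.08383771549619914
[0.6375 0.0697] offset mm -1.7745821669705175 0.10490023918192383
tool shift cm -2.3709846090410283 -8.235542743493482
tool shift cm -2.1350976716788006 -8.37304564362037
```

The pointer is within 2 mm of the triangle's centre. Next I shut the gripper and hover over the button.

>>> arm_command:
  plan:
    - [-1.1,-4.2,0,0,-1]
    - [-2.3,-8.3,0,0,-1]
    - [-2.3,-8.3,4,0,-1]
    - [-2.3,-8.3,8,0,-1]
    - [-2.3,-8.3,11,0,-1]
    - [-2.3,-8.3,12,0,-1]
    - [-2.3,-8.3,12,0,-1]
    - [-2.3,-8.3,12,0,-1]

```text
time_s: 7.45
tool_pos: [0.4751, 0.0037, 0.1628]
eef_rot: [3.14, -0.001, 0.88]
force: [-0.5, 0.4, 0.7]
gripper_width: -0.0002
```

```bash
python3 - <<'E'
from h import *
c=cams.read_camera("side"); cv2.imwrite("pics/s4.png",cv2.resize(c["pixels"][100:300,270:510],None,fx=3,fy=3))
o=monitor.get_obs(); print(o['tool_pos'],o['eef_rot'],o['force'],o['gripper_width'])
E
```

```text
[0.47509795 0.00352939 0.162928  ] [ 3.14006943e+00 -1.32113809e-03  8.79890254e-01] [-0.15861792  0.26169154 -0.10363072] -0.0001245110907101025
```

View pics/s4.png

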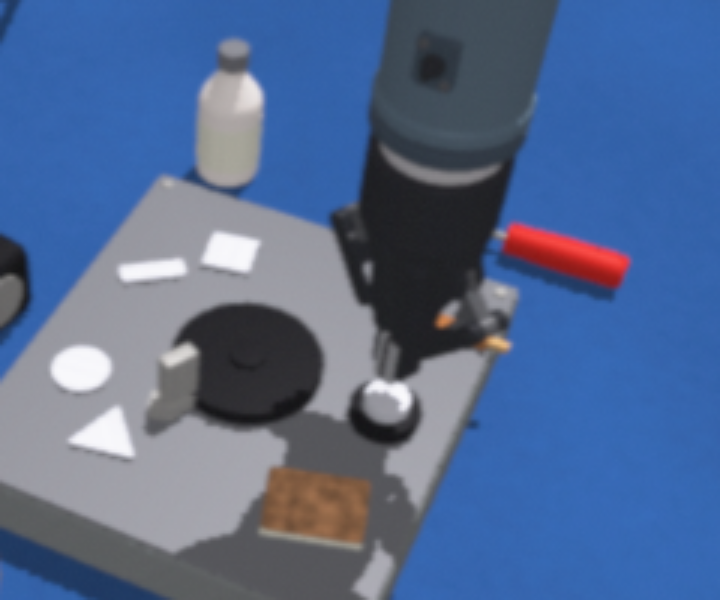

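The shut tips are right above the button, and the selector still points at the triangle. I descend step by step.

>>> arm_command:
  plan:
    - [0,0,0.7,0,-1]
    - [0,0,1.4,0,-1]
    - [0,0,1.8,0,-1]
    - [0,0,2.1,0,-1]
    - [0,0,2.3,0,-1]
    - [0,0,2.3,0,-1]

```text
time_s: 8.25
tool_pos: [0.4741, 0.0033, 0.1389]
eef_rot: [-3.141, 0.001, 0.88]
force: [-1.9, -1.0, 5.3]
gripper_width: -0.0002
```

>>> arm_command:
  plan:
    - [0,0,0.2,0,-1]
    - [0,0,0.3,0,-1]
    - [0,0,0.4,0,-1]
    - [0,0,0.4,0,-1]
    - [0,0,0.4,0,-1]

```text
time_s: 8.88
tool_pos: [0.4742, 0.0034, 0.1379]
eef_rot: [3.14, 0.002, 0.88]
force: [-14.1, -0.9, 48.2]
gripper_width: -0.0002
```

It hit a hard stop at 48 N. I back off a little and check what the tips touch.

>>> arm_command:
  plan:
    - [0,0,-0.35,0,-1]
    - [0,0,-0.35,0,-1]

```text
time_s: 9.12
tool_pos: [0.4741, 0.0033, 0.1389]
eef_rot: [3.141, 0.0, 0.88]
force: [-2.4, -0.6, 4.5]
gripper_width: 0.0
```

```bash
python3 - <<'E'
from h import *
c=cams.read_camera("side"); cv2.imwrite("pics/s5.png",cv2.resize(c["pixels"][170:290,330:490],None,fx=5,fy=5,interpolation=cv2.INTER_CUBIC))
E
```

```text
(no output)
```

View pics/s5.png

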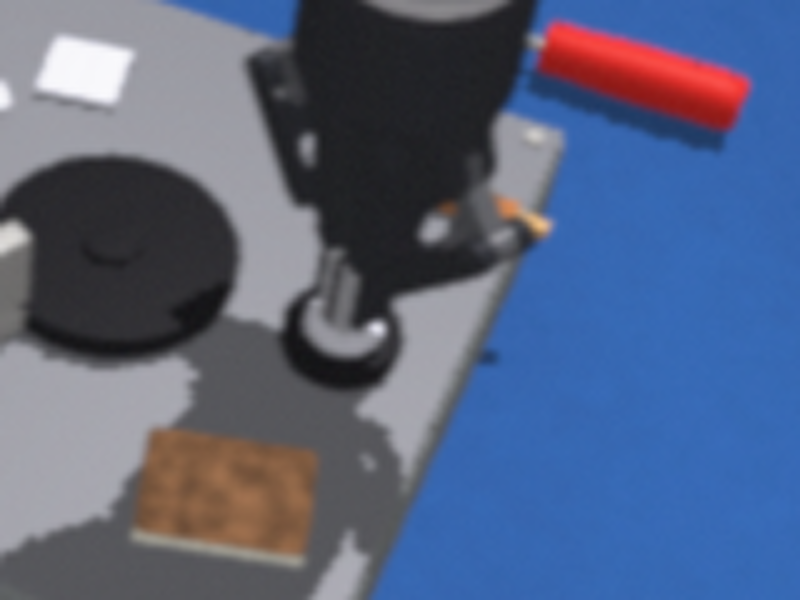

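The tips are on the button, which has sunk into its collar. The force (4.5 N about 1 mm above the hard stop) fits the spring's full 6 mm travel. I rise and run a final check.

>>> arm_command:
  plan:
    - [0,0,-0.5,0,-1]
    - [0,0,-1.5,0,-1]
    - [0,0,-5,0,-1]
    - [0,0,-10,0,-1]
    - [-3,4,-14,0,-1]
    - [-5.7,8.3,-14,0,-1]
    - [-5.7,8.3,-14,0,-1]
    - [-5.7,8.3,-14,0,-1]
    - [-5.7,8.3,-14,0,-1]

```text
time_s: 10.3
tool_pos: [0.5016, -0.092, 0.2782]
eef_rot: [-3.141, -0.0, 0.882]
force: [0.8, -0.5, -0.3]
gripper_width: -0.0002
```

```bash
python3 - <<'E'
from h import *
o=monitor.get_obs(); print(o['time_s'],o['tool_pos'],o['force'])
c=cams.read_camera("side"); cv2.imwrite("pics/s6.png",cv2.resize(c["pixels"][100:370,210:490],None,fx=2.2,fy=2.2))
E
```

```text
10.3 [ 0.50164737 -0.09197653  0.27824971] [ 0.79005278 -0.4518688  -0.26013137]
```

View pics/s6.png

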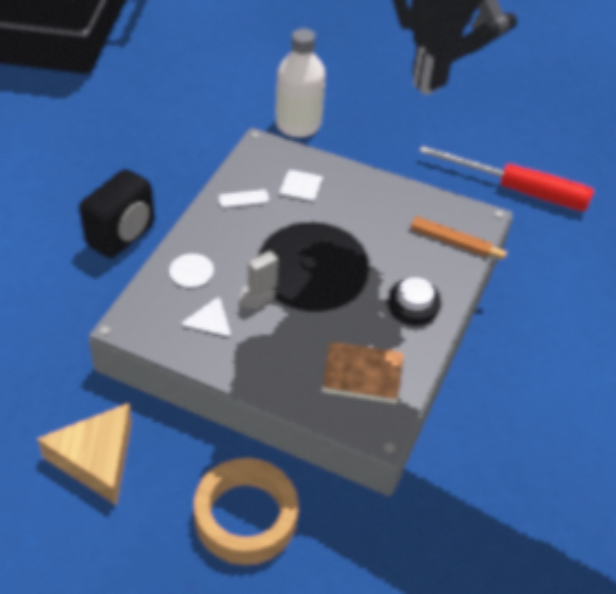

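In this crop the pointer at (245,302) aims at the triangle at (210,318). The button at (415,293) is up again, nothing has moved, and the gripper is clear.

```bash
python3 -c "
from cell import ticket; print(ticket.finish_job())"
```

```text
the job is handed in; nothing more can be done
None
```

I turned the selector to the triangular plaque, then pressed the start button fully down and let it come back up. The job was handed in at about 10 s of the allowed 48 s; no verdict is reported.

- **Selector:** I straddled the tab with half-open fingers, swept it round to the target and closed on it lightly to centre it. After I let go, the wrist camera put the pointer's line within about 2 mm of the triangle's centre; the limit is 14 mm. I did not measure it again after the press, but the last picture still shows it pointing at the triangle.
- **Button:** I pressed with shut fingertips until it hit a hard stop. The force was 4.5 N about 1 mm above that stop, which fits the full 6 mm of travel.
- **Force on the stop:** it peaked at 48 N at the fingertips, firmer than intended. That is under the 120 N wrist limit. The 40 N limit is stated for the arm or gripper body, and I took it not to cover the fingertips.
- **End state:** the last picture shows the button up, the tools and materials where they were, and the gripper clear of everything, with no contact force.

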